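Wind the sample tray home

TASK

Two identical hand-cranked sample stations stand on the desk, and one of them has its vial tray sticking out. Wind that tray fully home with the crank on top of the same station, turning clockwise seen from above until the resistance suddenly drops away and the crank runs slack, then let go of the crank. Do not push the tray itself, and leave the other station's crank where it is.

Things in the scene. Friction and masses are not known exactly. Their poses are not given: they have to be found in the camera images.
- crank_axis (a point): Point on the crank's vertical axis, on the cover of the station to wind, 71 mm up. z up; the tray goes home along +x and sticks out to -x; it runs on the +y side. Housing: white box, grey cover, 71 mm tall, fixed, from 47 mm (-x) to 129 mm (+x) and 30 mm (-y) to 68 mm (+y) of the axis. The other station looks the same, tray in.
- knob_top (a point): Top centre (119 mm up) of that crank's upright black knob, 18 mm across, 33 mm tall, on a flat arm (top 85 mm up), 45 mm from the axis, spinning freely. Starts at any angle. Clockwise from above winds in 12 mm per rad against about 6 N at the knob (3 to 6 N while it rests) (4 to 8 rad in all); once the tray is home the force falls below 1.5 N. Turning on is harmless.
- tray: Tray of that station: two small vials behind a white front panel 56 mm wide, 50 mm tall, 4 mm thick. Origin: middle of the panel, at its lower edge. Fully home it is at x = -47, y = +34.5 mm in the frame of crank_axis; at the start x = -97 to -137 mm. Slides stiffly (about 22 N), stays where left.
- spare_knob_top (a point): Top centre of the knob of the other station's crank, same shape and size; leave it alone.

How it is judged:
At the end, for the whole second after the job is handed in: The tray is fully home: its origin lies less than 3 mm short of its home place (x > -50 mm in the frame of crank_axis), and it is at rest (x of tray in the frame of crank_axis above -0.05 m and linear speed of tray below 0.01 m/s); the robot touches nothing.
It fails at once if the robot pushes on the tray or its vials (more than 2 N) (contact force between the arm and tray above 2 N).
It fails at once if the fingers push on the tray or its vials (more than 2 N) (contact force between the fingers and tray above 2 N).
It fails at once if the other station's crank is moved (its knob by more than 15 mm) (distance of spare_knob_top from where it was at the start of the episode above 0.015 m).
It also fails if it takes over 51 s, if anything falls off the work surface, if the arm or the gripper's body presses on something with over 40 N, if the wrist force passes 120 N, or if a joint passes its speed limit or range.

ROBOT

A 6-joint arm with a two-finger parallel gripper is mounted at the origin on the work surface; the furniture and walls round the work are solid. World frame = base frame: x ahead of the robot, y to its left, z up, the work surface at z = 0. Lengths are in m, angles in rad, forces in N, time in s.
With the tool pointing down it reaches from about 0.3 to 0.85 m from the base axis. Payload 4.2 kg.
Tool frame: the origin (TCP) lies at the very end of the fingers, on their centre line; the grasp point (between the pads) lies 19 mm behind it (bot.grip_depth is the distance from the TCP to the grasp point, in m); z points along the fingers, y is the direction in which the jaws open and shut (so a half turn about z gives the same grasp; the last joint's range is limited). The gripper opens to 91 mm and grips with 3 to 60 N. Pads are 32 mm wide; open, the fingers measure 118 mm over their backs; the gripper's body (76 mm by 178 mm) begins 60 mm behind the grasp point.
Start: joints at [-1.297, 0.32, 1.565, -0, 1.257, -0.02], TCP at [0.167, -0.55, 0.214] pointing down, gripper open.
Joint ranges: [-3.11, 3.11], [-0.84, 2.01], [0.21, 2.61], [-1.34, 4.49], [0.05, 2.63], [-2.56, 2.56]. Speed limits (rad/s): [2.57, 2.57, 3.14, 3.14, 3.14, 3.14].

INTERFACE

Orientations are given as a 3x3 rotation matrix whose columns are the frame's x, y, z axes.
In Python, from cell import bot, cams gives the robot as it stands.
- The arm moves only by the tool step_arm, never from a script. Its argument "plan" is one flat list of numbers, 4 for each row, row after row: the shift along the tool's x, y, z in m, then the turn about the tool's z in rad. In form: [tx, ty, tz, twist, tx, ty, tz, twist, ...]. A call has 1 to 12 rows; each row shifts and turns the commanded pose from where the row before left it, along the tool's axes as they then stand; what a row does not reach is not made up. A row lasts 1/8 s, in which the tool goes at most 62.5 mm and 10.7 degrees, less where a joint would pass 70% of its speed; a pose out of reach is approached as far as the arm can. A call with a gripper value outside its range is refused whole. "fingers" is the closure, from 0 (fully open) to 1 (shut), set as the call begins (left out, the last holds). The fingers move at their own pace and stop on an object; "grip_force" is the grip in N (left out, the last holds). Time passes only in rows, so rows that do not move let the fingers close. It gives the time, the measured TCP pose, the force and the opening at its end, in the units of the state.
- bot.get_obs(): the state, without advancing time (a new reading comes with each control period).
- cams.capture(name): name is "scene" or "top" or "wrist"; returns the picture (400x640x3 uint8, red, green, blue); there is no depth.
- cams.calibration(name): a dict with "camera_matrix" (3x3 intrinsics, pixels), "R" (3x3) and "t" (3): a world point X has camera coordinates R X + t. Camera axes: x right, y down, z forward; pixel columns grow to the right and rows downward; lengths in m; the calibration is good to about 2 mm. The wrist camera is an equidistant fisheye: a pixel r from the principal point sees the ray r / f radians off the axis. A picture is of the moment at which its call begins: read the wrist's pose just before it. calibration takes no time and is no camera call; for the wrist camera it gives the pose at the moment of the call.
- bot.finish_job(): hands the job in, once; it reports no verdict.
The state is a dict: "t": time; "joint_pos": joint angles; "joint_vel": joint speeds; "joint_efforts": joint torques, N m; "ee_pos": TCP position; "ee_rot": TCP orientation; "contact_force": force on the tool from outside, world axes, zero at the start; "torque": the same for the moment, N m; "finger_gap": finger opening in m.
Only numpy, scipy, OpenCV 4.12 (cv2) and the standard library are available. Lean on these libraries where they do the work, as an engineer would, in place of code of your own. Each camera call takes 0.05 s, during which the arm holds its last target. There are 200 camera calls.

## Working session

There is one attempt and no reset: what is moved stays moved. The work goes in short steps, Python scripts to look and compute and a tool call to move; the robot and the scene stay as the last step left them, time stands still between calls to the robot, and variables do not carry over. Pictures are saved under pics/ and viewed, about 8 in all and at most 12, crops included, and the job is handed in when it is done.

Besides the shell and the picture viewer there is one more tool, called after "Emit:" as name(argument=value, ...) on one line, values as JSON. step_arm: Moves the arm, as the interface text tells. Its arguments: {"type":"object","properties":{"plan":{"type":"array"},"fingers":{"type":"number"},"grip_force":{"type":"number"}},"required":["plan"]}

```bash
mkdir -p pics
python3 - <<'E'
from cell import bot,cams
import cv2,numpy as np
for n in("scene","top"):
    c=cams.calibration(n);im=cams.capture(n);cv2.imwrite(f"pics/{n}0.png",im[:,:,::-1]);print(n,np.round(c["camera_matrix"],1).tolist(),np.round(c["R"],3).tolist(),np.round(c["t"],3))
print(bot.get_obs())
E
```

```text
scene [[409.7, 0.0, 312.8], [0.0, 409.7, 197.1], [0.0, 0.0, 1.0]] [[-0.897, -0.442, -0.011], [-0.289, 0.605, -0.742], [0.335, -0.662, -0.67]] [0.387 0.188 1.043]
top [[381.7, 0.0, 314.5], [0.0, 381.7, 196.5], [0.0, 0.0, 1.0]] [[-0.017, -1.0, 0.006], [-0.996, 0.016, -0.083], [0.083, -0.007, -0.996]] [-0.002  0.419  1.02 ]
{'t': 0.1, 'joint_pos': array([-1.29697352e+00,  3.20201083e-01,  1.56551564e+00, -4.91539295e-05,
        1.25740974e+00, -2.00245259e-02]), 'joint_vel': array([-8.06110330e-04, -3.46735543e-04, -4.43936655e-04, -1.88443295e-03,
        2.26164271e-04,  3.21056149e-05]), 'joint_efforts': array([ 4.26146735e-04, -4.13333166e+01, -2.32510024e+01,  7.29951099e-02,
        4.22784348e-02, -5.23179801e-05]), 'ee_pos': array([ 0.16639443, -0.54993856,  0.21323587]), 'ee_rot': array([[ 9.57132231e-01,  2.89650965e-01, -4.59782595e-04],
       [ 2.89651329e-01, -9.57131111e-01,  1.46402720e-03],
       [-1.60153356e-05, -1.53444426e-03, -9.99998823e-01]]), 'contact_force': array([0.04093483, 0.62591931, 0.0295336 ]), 'torque': array([-0.01721307, -0.02605088, -0.01248374]), 'finger_gap': 0.09148748476039391}
```

View pics/scene0.png

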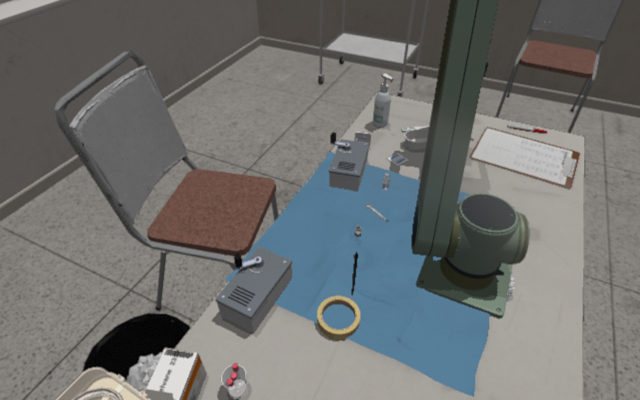

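View pics/top0.png

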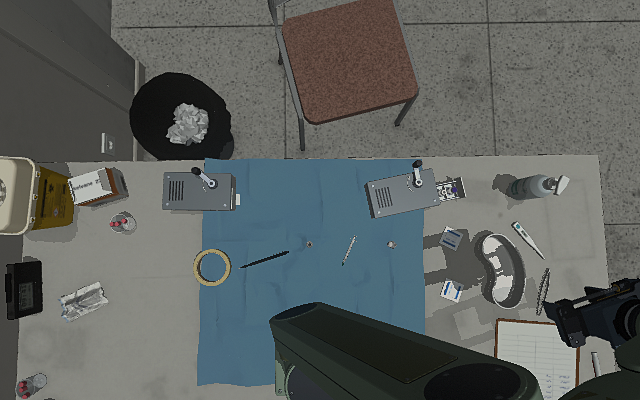

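Run:
```python
import cv2
a=cv2.imread("pics/top0.png")[145:235,350:480];cv2.imwrite("pics/c1.png",cv2.resize(a,None,fx=6,fy=6,interpolation=cv2.INTER_CUBIC))
```

```text
(no output)
```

View pics/c1.png

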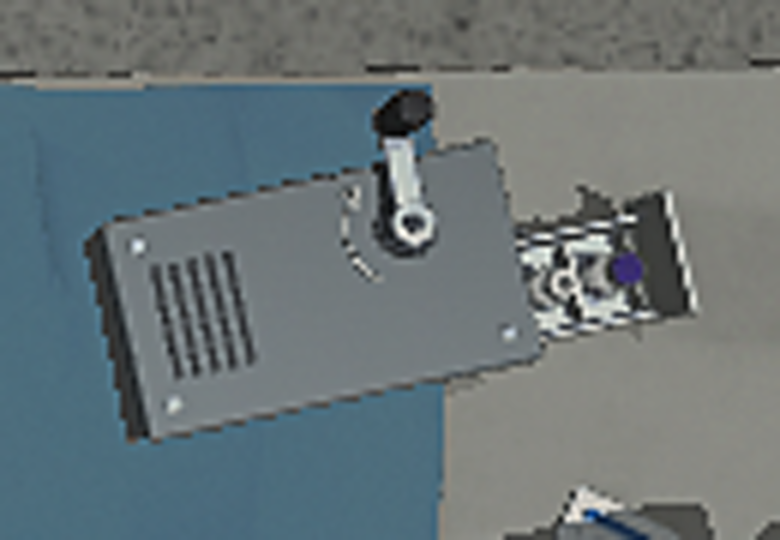

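```bash
cat > h.py <<'E'
import numpy as np
from cell import bot,cams
def ray(n,u,v,z):
    c=cams.calibration(n);K=c["camera_matrix"];R=np.array(c["R"]);t=np.array(c["t"])
    d=R.T@np.linalg.inv(K)@[u,v,1];o=-R.T@t
    return o+d*(z-o[2])/d[2]
def fish(c,u,v,z):
    K=c["camera_matrix"];a=np.array([(u-K[0][2])/K[0][0],(v-K[1][2])/K[1][1]]);r=np.hypot(*a)
    d=np.append(a/r*np.sin(r),np.cos(r));R=np.array(c["R"]);d=R.T@d;o=-R.T@np.array(c["t"])
    return o+d*(z-o[2])/d[2]
E
python3 - <<'E'
from h import *
f=lambda u,v,z:ray("top",350+u/6,145+v/6,z)
P=[f(*p,.071) for p in((490,140),(105,225),(540,358),(152,438))]
for p in P:print(p.round(4))
a=f(413,224,.086);k=f(413,103,.119);print("axis",a,"knob",k,np.linalg.norm((a-k)[:2]))
ex=(P[1]-P[0]+P[3]-P[2]);ex/=np.linalg.norm(ex);ey=np.array([-ex[1],ex[0],0])
print(ex);C=np.mean(P,0);print("axis from corners",C-ex*.041-ey*.019)
for p in P:print("rel",(p-a)@ex,(p-a)@ey)
print("panel",[(( f(u,v,.05)-a)@ex,(f(u,v,.05)-a)@ey) for u,v in((670,193),(697,312))])
print("camera centre wrist",cams.calibration("wrist"))
E
```

```text
[ 0.4828 -0.3145  0.071 ]
[ 0.4485 -0.1467  0.071 ]
[ 0.388 -0.332  0.071]
[ 0.3565 -0.1642  0.071 ]
axis [ 0.44504637 -0.27542564  0.086     ] knob [ 0.49137746 -0.26807478  0.119     ] 0.04691061447754084
[-0.19239714  0.98131715  0.        ]
axis from corners [ 0.44549973 -0.27591986  0.071     ]
rel -0.0456298507048109 -0.029563234678447955
rel 0.12567338969874156 -0.02818643762600736
rel -0.04453718622928692 0.06686361459692432
rel 0.12620480442101575 0.06548681754448372
panel [(np.float64(-0.12516020412001783), np.float64(0.008116333392952303)), (np.float64(-0.12411271249950842), np.float64(0.061796123773736805))]
camera centre wrist {'camera_matrix': array([[309.70691629,   0.        , 319.96502469],
       [  0.        , 309.70691629, 199.93098622],
       [  0.        ,   0.        ,   1.        ]]), 'R': array([[ 2.89412612e-01, -9.57204260e-01, -5.87266171e-04],
       [-9.24989825e-01, -2.79830236e-01,  2.57077543e-01],
       [-2.46240054e-01, -7.38582678e-02, -9.66390600e-01]]), 't': array([-0.57393551, -0.02975109,  0.38876595])}
```

Emit:
step_arm(plan=[0.0327, -0.0147, 0, 0, 0.0327, -0.0147, 0, 0, 0.0327, -0.0147, 0, 0, 0.0327, -0.0147, 0, 0, 0.0327, -0.0147, 0, 0, 0.0327, -0.0147, 0, 0, 0.0327, -0.0147, 0, 0, 0.0327, -0.0147, 0, 0, 0.0327, -0.0147, 0, 0, 0.0327, -0.0147, 0, 0, 0.0327, -0.0147, 0, 0, 0.0327, -0.0147, 0, 0], fingers=0.4, grip_force=25)

```text
t: 1.6
ee_pos: [0.4916, -0.2669, 0.2135]
ee_rot: [[0.957, 0.29, -0.001], [0.29, -0.957, 0.0], [-0.001, -0.001, -1.0]]
contact_force: [-0.6, -0.5, -0.4]
finger_gap: 0.0548
```

Run:
```python
from h import *
import cv2,pickle
o=bot.get_obs();c=cams.calibration("wrist");im=cams.capture("wrist");cv2.imwrite("pics/w1.png",im[:,:,::-1]);pickle.dump(c,open("w1.pkl","wb"))
print(o["ee_pos"],o["ee_rot"].round(3).tolist(),o["finger_gap"],o["t"])
R=np.array(c["R"]);t=np.array(c["t"])
for p in([.4915,-.268,.119],[.4453,-.2757,.086]):
    q=R@p+t;r=np.hypot(q[0],q[1]);print(np.array([320,199.9])+309.7*np.arctan2(r,q[2])*q[:2]/r)
```

```text
[ 0.49159748 -0.26689559  0.21351903] [[0.957, 0.29, -0.001], [0.29, -0.957, 0.0], [-0.001, -0.001, -1.0]] 0.05478414354145772 1.6
[321.64615565 201.1146967 ]
[315.57095526 236.24224892]
```

View pics/w1.png

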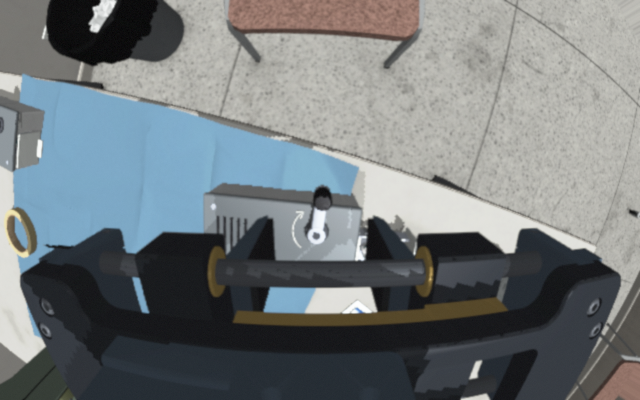

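Run:
```python
from h import *
import cv2,pickle
c=pickle.load(open("w1.pkl","rb"))
a=cv2.imread("pics/w1.png")[175:250,285:365];cv2.imwrite("pics/c2.png",cv2.resize(np.clip(a*1.6,0,255).astype(np.uint8),None,fx=8,fy=8,interpolation=cv2.INTER_CUBIC))
R=np.array(c["R"]);t=np.array(c["t"]);print("cam",-R.T@t)
for p in([.4905,-.268,.119],[.4905,-.268,.086],[.4453,-.2757,.086]):
    q=R@p+t;r=np.hypot(q[0],q[1]);print(8*(np.array([320,199.9])+309.7*np.arctan2(r,q[2])*q[:2]/r-[285,175]))
```

```text
cam [ 0.55958368 -0.2457534   0.38327502]
[290.54032383 217.27012625]
[289.30855435 146.51388952]
[244.56764205 489.93799139]
```

View pics/c2.png

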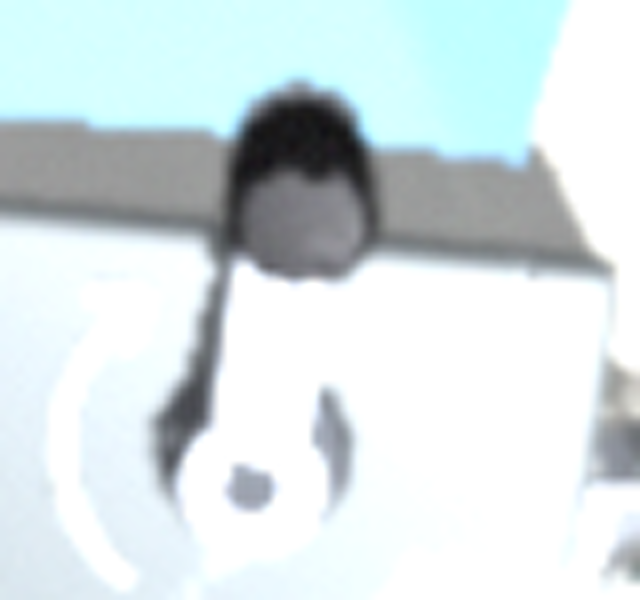

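Emit:
step_arm(plan=[-0.0023, 0.002, 0.02, 0, 0, 0, 0.03, 0, 0, 0, 0.03, 0, 0, 0, 0.025, 0, 0, 0, 0.0145, 0, 0, 0, 0, 0])

```text
t: 2.4
ee_pos: [0.4888, -0.2702, 0.0935]
ee_rot: [[0.957, 0.29, -0.002], [0.29, -0.957, 0.001], [-0.002, -0.002, -1.0]]
contact_force: [0.7, 0.4, -0.0]
finger_gap: 0.0549
```

Emit:
step_arm(plan=[0, 0, 0, 0, 0, 0, 0, 0, 0, 0, 0, 0, 0, 0, 0, 0, 0, 0, 0, 0, 0, 0, 0, 0], fingers=1, grip_force=25)

```text
t: 3.15
ee_pos: [0.4895, -0.2704, 0.0948]
ee_rot: [[0.957, 0.29, 0.0], [0.29, -0.957, -0.0], [0.0, 0.0, -1.0]]
contact_force: [0.2, 0.9, 1.9]
finger_gap: 0.017
```

```bash
cat >> h.py <<'E'
def arc(th0,n,d,c=(.4455,-.2763),r=.045,start=None):
    # clockwise rows in tool axes, from angle th0
    x=np.array([.957,.290]);y=np.array([.290,-.957]);c=np.array(c)
    p=c+r*np.array([np.cos(th0),np.sin(th0)]) if start is None else np.array(start)
    out=[]
    for i in range(1,n+1):
        a=th0-d*i;q=c+r*np.array([np.cos(a),np.sin(a)]);out+=[round(float((q-p)@x),4),round(float((q-p)@y),4),0,0]
        p=p+out[-4]*x+out[-3]*y
    print("end angle",a,"pos",p);print(out)
E
python3 -c "
from h import *
o=bot.get_obs();print(o['ee_pos'],o['finger_gap'],o['contact_force'],o['t'])
arc(.152,12,.12)"
```

```text
[ 0.48952735 -0.27040068  0.09479531] 0.016987000170342298 [0.1762425  0.86664932 1.86810197] 3.15
end angle -1.288 pos [ 0.45801446 -0.31950551]
[-0.0011, 0.0053, 0, 0, -0.0017, 0.0051, 0, 0, -0.0023, 0.0049, 0, 0, -0.0029, 0.0045, 0, 0, -0.0034, 0.0042, 0, 0, -0.0039, 0.0038, 0, 0, -0.0043, 0.0032, 0, 0, -0.0046, 0.0028, 0, 0, -0.005, 0.0021, 0, 0, -0.0052, 0.0016, 0, 0, -0.0053, 0.0009, 0, 0, -0.0054, 0.0002, 0, 0]
```

Emit:
step_arm(plan=[-0.0011, 0.0053, 0, 0, -0.0017, 0.0051, 0, 0, -0.0023, 0.0049, 0, 0, -0.0029, 0.0045, 0, 0, -0.0034, 0.0042, 0, 0, -0.0039, 0.0038, 0, 0, -0.0043, 0.0032, 0, 0, -0.0046, 0.0028, 0, 0, -0.005, 0.0021, 0, 0, -0.0052, 0.0016, 0, 0, -0.0053, 0.0009, 0, 0, -0.0054, 0.0002, 0, 0])

```text
t: 4.65
ee_pos: [0.4591, -0.3198, 0.0947]
ee_rot: [[0.957, 0.289, 0.004], [0.289, -0.957, 0.001], [0.004, -0.0, -1.0]]
contact_force: [4.7, 4.9, 1.6]
finger_gap: 0.0171
```

Run:
```python
from h import *
import cv2
o=bot.get_obs();print(o['ee_pos'],o['finger_gap'],o['contact_force'],o['t'])
a=cams.capture("top")[145:235,350:480,::-1];cv2.imwrite("pics/c3.png",cv2.resize(a,None,fx=6,fy=6,interpolation=cv2.INTER_CUBIC))
arc(-1.288,12,.12)
```

```text
[ 0.45910826 -0.31982291  0.09474231] 0.017053619777011867 [4.66561682 4.93442923 1.64460207] 4.65
end angle -2.7279999999999998 pos [ 0.40427349 -0.29443335]
[-0.0054, -0.0004, 0, 0, -0.0053, -0.001, 0, 0, -0.0051, -0.0017, 0, 0, -0.0049, -0.0022, 0, 0, -0.0046, -0.0029, 0, 0, -0.0042, -0.0033, 0, 0, -0.0038, -0.0038, 0, 0, -0.0033, -0.0043, 0, 0, -0.0028, -0.0046, 0, 0, -0.0022, -0.005, 0, 0, -0.0016, -0.0051, 0, 0, -0.001, -0.0053, 0, 0]
```

View pics/c3.png

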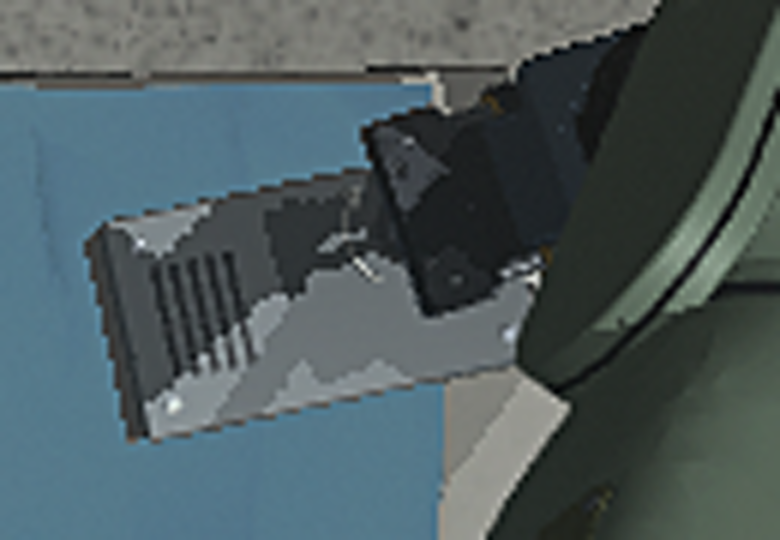

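Emit:
step_arm(plan=[-0.0054, -0.0004, 0, 0, -0.0053, -0.001, 0, 0, -0.0051, -0.0017, 0, 0, -0.0049, -0.0022, 0, 0, -0.0046, -0.0029, 0, 0, -0.0042, -0.0033, 0, 0, -0.0038, -0.0038, 0, 0, -0.0033, -0.0043, 0, 0, -0.0028, -0.0046, 0, 0, -0.0022, -0.005, 0, 0, -0.0016, -0.0051, 0, 0, -0.001, -0.0053, 0, 0])

```text
t: 6.2
ee_pos: [0.4055, -0.2985, 0.0949]
ee_rot: [[0.957, 0.29, 0.004], [0.29, -0.957, -0.006], [0.002, 0.007, -1.0]]
contact_force: [2.8, -6.3, -2.7]
finger_gap: 0.0172
```

Run:
```python
from h import *
o=bot.get_obs();print(o['ee_pos'],o['finger_gap'],o['contact_force'],o['joint_pos'].round(2))
arc(-2.728,12,.12);arc(-2.728-1.44,12,.12)
```

```text
[ 0.40551564 -0.2984779   0.09487705] 0.01719440055078169 [ 2.8220178  -6.27134622 -2.7128956 ] [-0.66  0.32  1.9  -0.    0.91  0.62]
end angle -4.168 pos [ 0.42214377 -0.23777757]
[-0.0003, -0.0054, 0, 0, 0.0003, -0.0054, 0, 0, 0.001, -0.0053, 0, 0, 0.0016, -0.0051, 0, 0, 0.0022, -0.005, 0, 0, 0.0028, -0.0046, 0, 0, 0.0033, -0.0043, 0, 0, 0.0038, -0.0038, 0, 0, 0.0042, -0.0033, 0, 0, 0.0046, -0.0029, 0, 0, 0.0049, -0.0022, 0, 0, 0.0051, -0.0017, 0, 0]
end angle -5.6080000000000005 pos [ 0.480621   -0.24820732]
[0.0053, -0.001, 0, 0, 0.0054, -0.0004, 0, 0, 0.0054, 0.0003, 0, 0, 0.0053, 0.0009, 0, 0, 0.0052, 0.0015, 0, 0, 0.0049, 0.0022, 0, 0, 0.0047, 0.0027, 0, 0, 0.0043, 0.0033, 0, 0, 0.0038, 0.0037, 0, 0, 0.0034, 0.0042, 0, 0, 0.0029, 0.0046, 0, 0, 0.0023, 0.0049, 0, 0]
```

Emit:
step_arm(plan=[-0.0003, -0.0054, 0, 0, 0.0003, -0.0054, 0, 0, 0.001, -0.0053, 0, 0, 0.0016, -0.0051, 0, 0, 0.0022, -0.005, 0, 0, 0.0028, -0.0046, 0, 0, 0.0033, -0.0043, 0, 0, 0.0038, -0.0038, 0, 0, 0.0042, -0.0033, 0, 0, 0.0046, -0.0029, 0, 0, 0.0049, -0.0022, 0, 0, 0.0051, -0.0017, 0, 0])

```text
t: 7.7
ee_pos: [0.4196, -0.2398, 0.0948]
ee_rot: [[0.957, 0.291, -0.004], [0.291, -0.957, -0.002], [-0.004, 0.0, -1.0]]
contact_force: [-5.8, -2.2, 6.9]
finger_gap: 0.0171
```

Emit:
step_arm(plan=[0.0053, -0.001, 0, 0, 0.0054, -0.0004, 0, 0, 0.0054, 0.0003, 0, 0, 0.0053, 0.0009, 0, 0, 0.0052, 0.0015, 0, 0, 0.0049, 0.0022, 0, 0, 0.0047, 0.0027, 0, 0, 0.0043, 0.0033, 0, 0, 0.0038, 0.0037, 0, 0, 0.0034, 0.0042, 0, 0, 0.0029, 0.0046, 0, 0, 0.0023, 0.0049, 0, 0])

```text
t: 9.2
ee_pos: [0.4785, -0.2473, 0.0948]
ee_rot: [[0.957, 0.289, -0.004], [0.289, -0.957, 0.004], [-0.002, -0.005, -1.0]]
contact_force: [-5.0, 7.4, 10.5]
finger_gap: 0.0169
```

Run:
```python
from h import *
o=bot.get_obs();print(o['ee_pos'],o['finger_gap'],o['contact_force'],o['joint_pos'].round(2))
d=o['ee_pos'][:2]-[.4455,-.2763];print(np.hypot(*d),np.arctan2(d[1],d[0])-2*np.pi)
arc(-5.608,6,.12);arc(-5.608-.72,12,.05)
```

```text
[ 0.4784792  -0.24729233  0.09477982] 0.016917223526679893 [-5.01044707  7.43879265 10.54262739] [-0.5   0.37  1.82  0.    0.96  0.78]
0.04392121044153022 -5.561770146214864
end angle -6.327999999999999 pos [ 0.4904895  -0.27830701]
[0.0017, 0.0051, 0, 0, 0.0011, 0.0053, 0, 0, 0.0004, 0.0054, 0, 0, -0.0002, 0.0054, 0, 0, -0.0008, 0.0053, 0, 0, -0.0015, 0.0052, 0, 0]
end angle -6.927999999999999 pos [ 0.48141552 -0.30331109]
[-0.0008, 0.0021, 0, 0, -0.0009, 0.0021, 0, 0, -0.001, 0.002, 0, 0, -0.0011, 0.0019, 0, 0, -0.0012, 0.0019, 0, 0, -0.0013, 0.0019, 0, 0, -0.0014, 0.0017, 0, 0, -0.0015, 0.0017, 0, 0, -0.0015, 0.0017, 0, 0, -0.0017, 0.0015, 0, 0, -0.0017, 0.0015, 0, 0, -0.0018, 0.0013, 0, 0]
```

Emit:
step_arm(plan=[0.0017, 0.0051, -0.0005, 0, 0.0011, 0.0053, -0.0005, 0, 0.0004, 0.0054, 0, 0, -0.0002, 0.0054, 0, 0, -0.0008, 0.0053, 0, 0, -0.0015, 0.0052, 0, 0])

```text
t: 9.95
ee_pos: [0.4897, -0.28, 0.0949]
ee_rot: [[0.957, 0.29, -0.0], [0.29, -0.957, -0.0], [-0.001, 0.0, -1.0]]
contact_force: [0.1, -0.2, -2.3]
finger_gap: 0.0172
```

Emit:
step_arm(plan=[-0.0008, 0.0021, 0, 0, -0.0009, 0.0021, 0, 0, -0.001, 0.002, 0, 0, -0.0011, 0.0019, 0, 0, -0.0012, 0.0019, 0, 0, -0.0013, 0.0019, 0, 0])

```text
t: 10.7
ee_pos: [0.4869, -0.2926, 0.0951]
ee_rot: [[0.957, 0.29, -0.001], [0.29, -0.957, 0.0], [-0.001, -0.0, -1.0]]
contact_force: [1.1, -0.7, -8.8]
finger_gap: 0.0173
```

Emit:
step_arm(plan=[-0.0014, 0.0017, 0, 0, -0.0015, 0.0017, 0, 0, -0.0015, 0.0017, 0, 0, -0.0017, 0.0015, 0, 0, -0.0017, 0.0015, 0, 0, -0.0018, 0.0013, 0, 0])

```text
t: 11.45
ee_pos: [0.4797, -0.3051, 0.0951]
ee_rot: [[0.957, 0.291, -0.002], [0.291, -0.957, -0.001], [-0.003, 0.001, -1.0]]
contact_force: [0.6, -1.8, -12.4]
finger_gap: 0.0175
```

Run:
```python
from h import *
o=bot.get_obs();print(o['ee_pos'],o['finger_gap'],o['contact_force'],o['joint_pos'].round(2))
d=o['ee_pos'][:2]-[.4455,-.2763];print(np.hypot(*d),np.arctan2(d[1],d[0])-2*np.pi)
a=np.arctan2(d[1],d[0]);print("tang",o['contact_force'][:2]@[np.sin(a),-np.cos(a)])
arc(-6.928,12,.06)
```

```text
[ 0.47968386 -0.305143    0.09511802] 0.017463146270386413 [  0.58612627  -1.81345359 -12.40402684] [-0.59  0.41  1.75 -0.    0.98  0.69]
0.044726446251927655 -6.984046031259223
tang 1.0080211161634929
end angle -7.648 pos [ 0.454741   -0.32032677]
[-0.0022, 0.0015, 0, 0, -0.0023, 0.0014, 0, 0, -0.0024, 0.0013, 0, 0, -0.0025, 0.0011, 0, 0, -0.0025, 0.0009, 0, 0, -0.0026, 0.0008, 0, 0, -0.0026, 0.0007, 0, 0, -0.0027, 0.0005, 0, 0, -0.0027, 0.0003, 0, 0, -0.0026, 0.0002, 0, 0, -0.0027, -0.0, 0, 0, -0.0027, -0.0002, 0, 0]
```

Emit:
step_arm(plan=[-0.0022, 0.0015, 0.0005, 0, -0.0023, 0.0014, 0.0005, 0, -0.0024, 0.0013, 0, 0, -0.0025, 0.0011, 0, 0, -0.0025, 0.0009, 0, 0, -0.0026, 0.0008, 0, 0])

```text
t: 12.2
ee_pos: [0.4687, -0.3151, 0.0949]
ee_rot: [[0.957, 0.29, 0.0], [0.29, -0.957, 0.0], [0.0, -0.0, -1.0]]
contact_force: [-0.9, 3.2, -2.3]
finger_gap: 0.0171
```

Emit:
step_arm(plan=[0, 0, 0, 0, 0, 0, 0, 0, 0, 0, 0, 0, 0, 0, 0, 0, 0, 0, 0, 0, 0, 0, 0, 0], fingers=0.4)

```text
t: 12.95
ee_pos: [0.4689, -0.3153, 0.0945]
ee_rot: [[0.957, 0.29, 0.0], [0.29, -0.957, -0.0], [0.0, 0.0, -1.0]]
contact_force: [0.2, 0.8, 0.5]
finger_gap: 0.0552
```

Emit:
step_arm(plan=[0, 0, -0.015, 0, 0, 0, -0.03, 0, 0, 0, -0.03, 0, 0, 0, -0.03, 0, -0.02, -0.03, -0.02, 0, -0.04, -0.04, 0, 0, -0.04, -0.04, 0, 0, -0.04, -0.04, 0, 0, -0.03, -0.04, 0, 0, 0, 0, 0, 0])

```text
t: 14.2
ee_pos: [0.2488, -0.1809, 0.2203]
ee_rot: [[0.957, 0.289, 0.001], [0.289, -0.957, -0.001], [0.001, 0.001, -1.0]]
contact_force: [1.7, -1.2, -1.0]
finger_gap: 0.0546
```

Run:
```python
from h import *
import cv2
o=bot.get_obs();print(o['ee_pos'],o['finger_gap'],o['contact_force'],o['t'])
a=cams.capture("top")[145:235,350:480,::-1];b=cams.capture("scene")[110:200,310:440,::-1]
cv2.imwrite("pics/c4.png",np.hstack([cv2.resize(i,None,fx=3,fy=3,interpolation=cv2.INTER_CUBIC) for i in(a,b)]))
```

```text
[ 0.24881851 -0.18091099  0.22028891] 0.054623560270074915 [ 1.69770187 -1.19726589 -0.96746565] 14.2
```

View pics/c4.png

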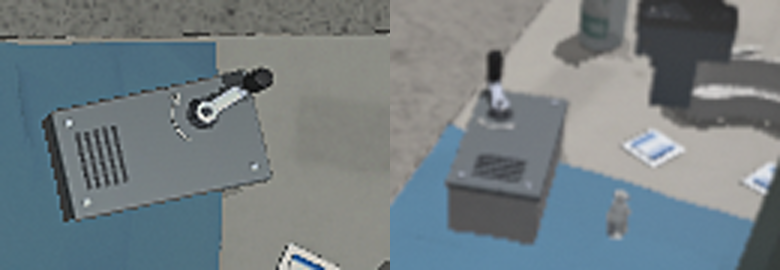

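Emit:
step_arm(plan=[0, 0.04, 0, 0, 0, 0.04, 0, 0, 0, 0.04, 0, 0, 0, 0.04, 0, 0, 0, 0.04, 0, 0, 0, 0.04, 0, 0, 0, 0.04, 0, 0, 0, 0, 0, 0])

```text
t: 15.3
ee_pos: [0.3337, -0.454, 0.2183]
ee_rot: [[0.958, 0.288, 0.0], [0.288, -0.958, -0.0], [-0.0, 0.001, -1.0]]
contact_force: [-0.7, 0.2, -0.0]
finger_gap: 0.0549
```

Run:
```python
from h import *
import cv2,pickle
c=cams.calibration("wrist");im=cams.capture("wrist");pickle.dump(c,open("w2.pkl","wb"))
R=np.array(c["R"]);t=np.array(c["t"]);ex=np.array([-.192,.981,0]);ey=np.array([-.981,-.192,0]);A=np.array([.4455,-.2763,0])
def pr(X):
    q=R@X+t;r=np.hypot(q[0],q[1]);return np.array([320,199.9])+309.7*np.arctan2(r,q[2])*q[:2]/r
P=[pr(A+ex*x+ey*y+[0,0,z]) for x in(-.047,-.055) for y in(.0065,.0625) for z in(.05,)]
o=np.array(P).mean(0).astype(int)-[50,38];o=np.maximum(o,0);print(o)
a=im[o[1]:o[1]+75,o[0]:o[0]+100,::-1];cv2.imwrite("pics/c5.png",cv2.resize(a,None,fx=7,fy=7,interpolation=cv2.INTER_CUBIC))
for p in P:print(7*(p-o))
```

```text
[187  40]
[348.90786538  99.82150287]
[315.15615421 443.6008728 ]
[397.42347472 100.72655843]
[363.37482991 445.77569769]
```

View pics/c5.png

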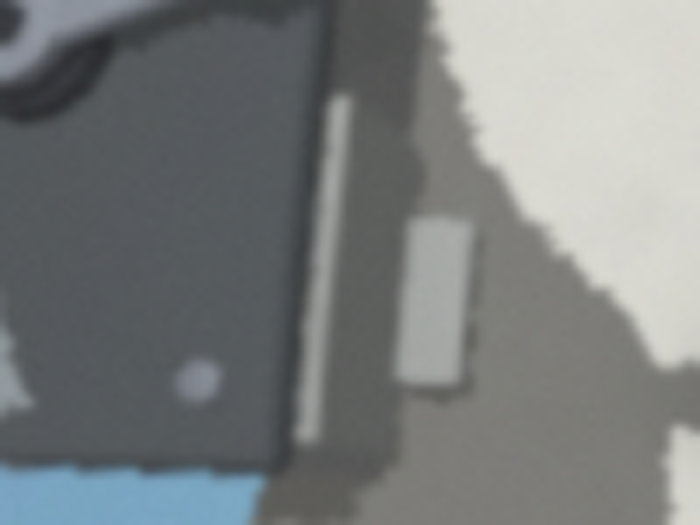

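```bash
python3 -c "
from cell import bot
print(bot.get_obs()['t'],bot.get_obs()['contact_force']);print(bot.finish_job())"
```

```text
15.35 [-0.35543169  0.31036162 -0.44224813]
the job is handed in; nothing more can be done
None
```

The tray is wound fully home, and I handed the job in at about 15.4 s of the 51 s allowed. No verdict is reported back.

- **What I did:** I found the station with its tray out (right-hand one in the top view). Its tray started at about x = -125 mm. I gripped the crank knob and wound it clockwise about 7.4 rad, then opened the fingers, lifted clear and moved away.
- **Resistance:** The force along the turn was about 6 N while winding. It dropped to about 1 N or less from about 6.4 rad on, so the crank ran slack before I stopped.
- **Tray position:** In the last wrist picture the front panel's top edge lies on the line expected for x = -47 mm, to within half a pixel (under about 1 mm).
- **Contact:** The robot was clear of everything at the end, with only sensor noise on the force reading. I never moved the arm near the tray or the other station's crank, though I took no final picture of that crank.
- **One oddity:** The vertical force on the gripper reached about 10–12 N during the turning. It went away when I released the knob and was far below the limits.

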